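Check the touch bar of a bench dust extractor with one light stroke

ROBOT

A 6-joint arm with a two-finger parallel gripper is mounted at the origin on the work surface. World frame = base frame: x ahead of the robot, y to its left, z up, the work surface at z = 0. Lengths are in m, angles in degrees, forces in N, time in s.
With the tool pointing down it reaches from about 0.4 to 0.825 m from the base axis. Payload 7 kg.
Tool frame: the origin (TCP) lies at the very end of the fingers, on their centre line; the grasp point (between the pads) lies 19 mm behind it; z points along the fingers, y is the line along which they close (so a half turn about z gives the same grasp; the last joint's range is limited). The gripper opens to 88 mm and grips with 3 to 60 N. Pads are 19 mm wide; open, the fingers measure 130 mm over their backs; the gripper's body (78 mm by 193 mm) begins 47 mm behind the grasp point.
Start: joints at [80.163, 20.546, 0.682, 0, -70.136, -16.507], TCP at [0.3, 0.605, 0.191] pointing down, gripper open.
Joint ranges: [-176.03, 176.03], [-82.01, 121.73], [-58.28, 71.71], [-173.87, 95.51], [-174.79, -0.11], [-173.66, 173.66]. Speed limits (degrees/s): [136.94, 136.94, 172.46, 180, 180, 180].

INTERFACE

Orientations are given as [roll, pitch, yaw] about the fixed x, y, z axes, in that order (R = Rz(yaw) Ry(pitch) Rx(roll)).
In Python, from plant import get_state, imaging, r, finder gives the robot as it stands.
- The arm moves only by the shell command python3 -m handwheel 'ROWS' [FORCE]. ROWS is JSON, a list of rows, each a list of 5 numbers: the closure, from 0 (fully open) to 1 (shut), then the shift along the world's x, y, z in cm, then the turn about the world's z in degrees. A call has 1 to 8 rows; each row is the pose to reach, as a shift and turn from the pose commanded when the call began; what a row does not reach only later rows make up. A row lasts 1/8 s, in which the tool goes at most 62.5 mm and 10.7 degrees, less where a joint would pass 70% of its speed; a pose out of reach is approached as far as the arm can. A call with a gripper value outside its range is refused whole. The fingers move at their own pace and stop on an object; FORCE is the grip in N (left out, the last holds). Time passes only in rows, so rows that repeat a pose let the fingers close. It gives the time, the measured TCP pose, the force, the opening and the grip force at its end, in the units of the state.
- get_state(): the state, without advancing time (a new reading comes with each control period).
- imaging.capture(name): name is "scene" or "side" or "wrist"; returns (picture, depth): 400x640x3 uint8, red, green, blue; 400x640 float32, m along the optical axis (not along the pixel's ray), 0 where there is no reading.
- imaging.get_calibration(name): a dict with "fx", "fy", "cx", "cy" (pixels), "dist" ([k1, k2, p1, p2, k3] as OpenCV has them; the pictures are not rectified), "rvec" (rotation vector, rad) and "tvec" (3), from world to camera coordinates, as OpenCV has them; the wrist camera has in their place "hand_eye" (4x4, takes a point from camera to tool coordinates, whose origin is the TCP and whose axes are the flange's). Camera axes: x right, y down, z forward; pixel columns grow to the right and rows downward; lengths in m; the calibration is good to about 2 mm. A picture is of the moment at which its call begins: read the wrist's pose just before it. get_calibration takes no time and is no camera call.
- r.close_job(): hands the job in; it is judged then, once.
Trained networks look in the newest picture that a camera, given by its name, has taken for a name from the list of things; names that differ only in an ending like _2 or _b are one class to them, and where a whole thing is asked for, a point or a joint stands for the part that bears it (a point fixed in the world has none). Each returns a list of dicts, best first, with "p" (0 to 1); they miss things now and then, are a little off and sometimes report something else, mostly with a low value. They report only what shows in the picture. A call takes as long as a camera call.
- finder.cut_out(camera, query): "region" (400x640 bool, what is visible of it) and "pixel" ([column, row] in pixels, amid what is visible of it).
The state is a dict: "time_s": time; "joints": joint angles; "qd": joint speeds; "joint_torque": joint torques, N m; "tcp_pos": TCP position; "eef_rot": TCP orientation; "contact_force": force on the tool from outside, world axes, zero at the start; "moment": the same for the moment, N m; "gripper_width": finger opening in m; "gripper_force": force on a finger pad.
Only numpy, scipy, OpenCV 4.12 (cv2) and the standard library are available. Lean on these libraries where they do the work, as an engineer would, in place of code of your own. Each camera call takes 0.05 s, during which the arm holds its last target. There are 200 camera calls.

TASK

With the fingers shut, come down on the black mark at the green peg's end of the curved yellow touch bar and run the fingertips along the bar over all five black marks to the red peg's end, in one unbroken stroke: keep the sprung bar slightly dipped all the way, without lifting off and never pressing it down to its stop. Finish holding: stop on the last black mark, at the red peg's end, with the fingertips still keeping the bar slightly dipped. Leave the pegs and everything else on the bench where they stand; nothing is picked up.

Things in the scene. Friction and masses are not known exactly. Their poses are not given: they have to be found in the camera images.
- unit: white dust-extraction mouth fixed to the table: housing 42 mm high, 300 mm wide; intake with grille on its far side, 62 mm high. Above it the yellow touch bar, 22 mm wide, 10 thick, level, top 70 mm above the table: an arc of radius 220 mm, 250 mm long, ends bent towards the robot. Origin: on the table under the bar's middle; x away from the robot, y left, z up; arc centre at x = -220 mm, y = 0
- bar (a joint): how far the whole sprung bar is pressed down, in m: 0 at rest, 0.014 at its stop. It sinks level wherever it is pressed and springs back; it takes about 1.3 N to start moving and about 6.2 N to reach the stop
- mark0 (a point): black mark 0 of 0 to 4: a 22 x 22 mm stretch of the touch bar, flush with it and moving with it. This point: centre of its upper face, 70 mm above the table when the bar is not pressed. Axes as the unit's. The marks lie 55 mm apart along the arc, mark 0 at the robot's right (-y) end, mark 4 at the left (+y) end
- mark1 (a point): black mark 1 of 0 to 4: a 22 x 22 mm stretch of the touch bar, flush with it and moving with it. This point: centre of its upper face, 70 mm above the table when the bar is not pressed. Axes as the unit's. The marks lie 55 mm apart along the arc, mark 0 at the robot's right (-y) end, mark 4 at the left (+y) end
- mark2 (a point): black mark 2 of 0 to 4: a 22 x 22 mm stretch of the touch bar, flush with it and moving with it. This point: centre of its upper face, 70 mm above the table when the bar is not pressed. Axes as the unit's. The marks lie 55 mm apart along the arc, mark 0 at the robot's right (-y) end, mark 4 at the left (+y) end
- mark3 (a point): black mark 3 of 0 to 4: a 22 x 22 mm stretch of the touch bar, flush with it and moving with it. This point: centre of its upper face, 70 mm above the table when the bar is not pressed. Axes as the unit's. The marks lie 55 mm apart along the arc, mark 0 at the robot's right (-y) end, mark 4 at the left (+y) end
- mark4 (a point): black mark 4 of 0 to 4: a 22 x 22 mm stretch of the touch bar, flush with it and moving with it. This point: centre of its upper face, 70 mm above the table when the bar is not pressed. Axes as the unit's. The marks lie 55 mm apart along the arc, mark 0 at the robot's right (-y) end, mark 4 at the left (+y) end
- green_peg: loose green plastic peg, 30 mm across the foot, 52 mm tall, standing on the table about 80 mm beyond one end mark: it shows the end where the check begins. Origin: centre of its underside
- red_peg: the same peg in red, beyond the other end mark: it shows the end where the check finishes. Origin: centre of its underside
- plaster_model: loose plaster dental model with an arch of teeth, 60 x 66 mm, 34 mm tall, on the table between the robot and the bar. Bystander; origin: centre of its underside
- mixing_bowl: loose blue mixing bowl, 110 mm across, 60 mm tall. Bystander; origin: centre of its underside
- amber_jar: loose amber jar with white cap, 52 mm across, 75 mm tall. Bystander; origin: centre of its underside
- brush: loose bench brush lying on the table. Bystander
- articulator: loose metal articulator with two mounted casts, 85 x 75 mm, 98 mm tall. Bystander; origin: centre of its underside
- case_tray: loose empty orange case tray, 120 x 160 mm, 35 mm tall. Bystander; origin: centre of its underside

How it is judged:
By the outcome, as a careful person would: the job done as asked, in the order asked, and still so for the second after the job is handed in, while the arm keeps its last pose, push and grip.
It also fails if it takes over 45 s, if anything falls off the work surface, if the arm or the gripper's body presses on something with over 40 N, if the wrist force passes 120 N, or if a joint passes its speed limit or range.

## Working session

There is one attempt and no reset: what is moved stays moved. The work goes in short steps, Python scripts to look and compute and a shell command to move; the robot and the scene stay as the last step left them, time stands still between calls to the robot, and variables do not carry over. Pictures are saved under pics/ and viewed, at most 10 in all, crops included, and the job is handed in when it is done.

```bash
mkdir -p pics; ls; cat > h.py <<'E'
import numpy as np,cv2
from plant import get_state, imaging, r, finder
from scipy.spatial.transform import Rotation as R
def T(cam,s=None):
    c=imaging.get_calibration(cam)
    if 'hand_eye' in c:
        A=np.eye(4);A[:3,:3]=R.from_euler('xyz',s['eef_rot'],degrees=True).as_matrix();A[:3,3]=s['tcp_pos']
        M=A@np.array(c['hand_eye'])
    else:
        A=np.eye(4);A[:3,:3]=cv2.Rodrigues(np.array(c['rvec'],float))[0];A[:3,3]=np.ravel(c['tvec']);M=np.linalg.inv(A)
    return c,M
def world(cam,px,z=None,d=None,s=None):
    c,M=T(cam,s);K=np.array([[c['fx'],0,c['cx']],[0,c['fy'],c['cy']],[0,0,1.]])
    n=cv2.undistortPoints(np.array(px,float).reshape(-1,1,2),K,np.array(c['dist'],float)).reshape(-1,2)
    v=np.c_[n,np.ones(len(n))]
    if d is not None: return (v*np.asarray(d)[:,None])@M[:3,:3].T+M[:3,3]
    v=v@M[:3,:3].T; return M[:3,3]+v*((z-M[2,3])/v[:,2])[:,None]
E
python3 - <<'E'
from h import *
print(get_state())
for c in('scene','side'):
    p,d=imaging.capture(c);cv2.imwrite(f'pics/{c}0.png',p[:,:,::-1])
    for q,z in(('green_peg',.026),('red_peg',.026),('mark0',.07),('mixing_bowl',.03),('amber_jar',.04),('articulator',.05),('plaster_model',.02)):
        for o in finder.cut_out(c,q)[:6]:print(c,q,round(o['p'],2),np.round(o['pixel']),world(c,o['pixel'],z).round(3)[0],o['region'].sum())
E
```

```text
pics
{'time_s': 0.0, 'joints': array([ 8.01640275e+01,  2.05916208e+01,  6.35376348e-01, -1.97232017e-02,
       -7.01338584e+01, -1.65059797e+01]), 'qd': array([-0.11504301,  0.01638223, -0.01541434, -0.01573649, -0.07441896,
        0.00822536]), 'joint_torque': array([-1.52482065e-03, -5.82712448e+01,  2.93063629e+01,  6.99763566e+00,
        6.81553240e-03, -1.59062547e-04]), 'tcp_pos': array([0.29931921, 0.60442793, 0.19033404]), 'eef_rot': array([ 1.79908342e+02, -7.82499244e-03, -2.63486629e+01]), 'contact_force': array([-0.34473564,  0.22454391, -0.02209421]), 'moment': array([-0.0307899 , -0.02497278, -0.06327607]), 'gripper_force': 0.0, 'gripper_width': 0.08788199109085247}
scene green_peg 0.7 [332. 229.] [0.519 0.113 0.026] 88
scene red_peg 0.58 [254. 175.] [ 0.525 -0.278  0.026] 65
scene mark0 0.92 [290. 194.] [ 0.542 -0.053  0.07 ] 484
scene mixing_bowl 0.66 [454. 266.] [0.382 0.44  0.03 ] 1285
scene amber_jar 0.83 [371. 292.] [0.618 0.371 0.04 ] 686
scene articulator 0.81 [216. 166.] [ 0.614 -0.374  0.05 ] 892
scene articulator 0.7 [284. 147.] [ 0.361 -0.333  0.05 ] 291
[... 195 characters left out ...]
green_peg 0.51 [327. 187.] [0.518 0.135 0.026] 42
side red_peg 0.5 [362. 255.] [ 0.529 -0.271  0.026] 121
side mark0 0.83 [351. 205.] [ 0.55  -0.071  0.07 ] 416
side mixing_bowl 0.92 [283. 149.] [0.406 0.498 0.03 ] 441
side mixing_bowl 0.26 [352. 207.] [ 0.568 -0.02   0.03 ] 407
side amber_jar 0.68 [339. 156.] [0.614 0.368 0.04 ] 260
side amber_jar 0.45 [354. 204.] [ 0.573 -0.02   0.04 ] 405
side amber_jar 0.44 [401. 268.] [ 0.608 -0.367  0.04 ] 1601
side articulator 0.64 [326. 189.] [0.502 0.082 0.05 ] 30
side articulator 0.55 [398. 269.] [ 0.594 -0.38   0.05 ] 1563
side plaster_model 0.85 [313. 230.] [ 0.421 -0.117  0.02 ] 345
side plaster_model 0.55 [365. 218.] [ 0.598 -0.074  0.02 ] 3902
```

View pics/scene0.png

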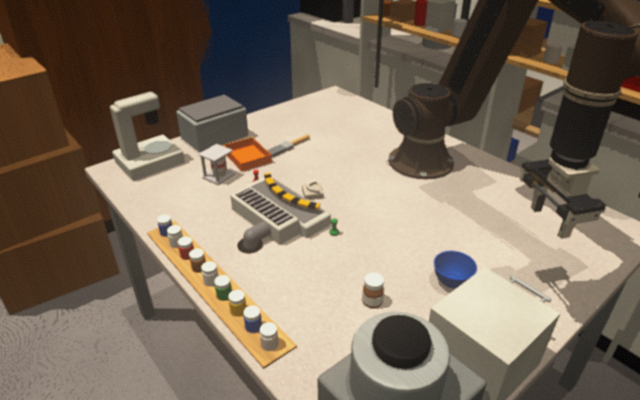

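View pics/side0.png

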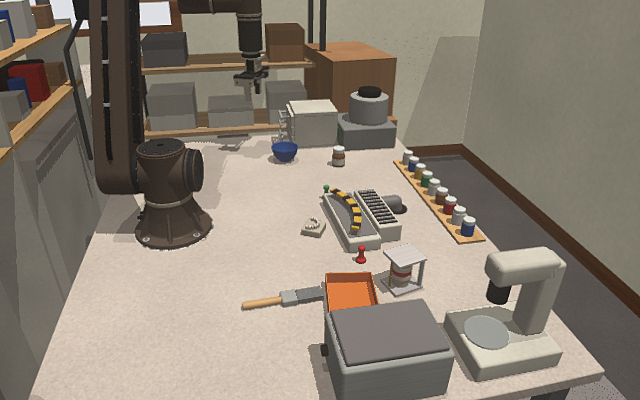

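The green peg is at about y = +0.12 (scene 333,227) and the red peg at about y = -0.275 (side 362,255), so the stroke runs from mark4 at the left to mark0 at the right. I'll shut the fingers and go above the bar.

```bash
python3 -m handwheel '[[1,0,0,6,0],[1,3,-4,10,5],[1,5,-9,12,10],[1,7,-14,12,15],[1,9,-19,12,20],[1,11,-24,12,26],[1,12,-29,12,26],[1,13,-34,12,26]]' 20 && python3 -m handwheel '[[1,1,-5,0,0],[1,2,-10,0,0],[1,3,-15,0,0],[1,4,-20,0,0],[1,5,-25,0,0],[1,6,-30,0,0],[1,6,-30,0,0],[1,6,-30,0,0]]'
python3 - <<'E'
from h import *
s=get_state();p,d=imaging.capture('wrist');cv2.imwrite('pics/w1.png',p[:,:,::-1]);print(s['tcp_pos'],s['eef_rot'],s['contact_force'])
np.savez('w1.npz',p=p,d=d,pos=s['tcp_pos'],rot=s['eef_rot'])
for o in finder.cut_out('wrist','mark0')[:6]:print(o['p'],o['pixel'],o['region'].sum())
E
```

```text
time_s: 1.8
tcp_pos: [0.4297, 0.2631, 0.3115]
eef_rot: [-180.0, -0.0, -0.3]
contact_force: [1.0, 0.8, -0.0]
gripper_width: 0.013
gripper_force: 0.0
time_s: 2.8
tcp_pos: [0.4895, -0.0352, 0.3113]
eef_rot: [-180.0, -0.0, -0.4]
contact_force: [0.1, 0.1, 0.1]
gripper_width: 0.0007
gripper_force: 0.0
[ 0.48945284 -0.03524891  0.31128153] [-1.79986699e+02 -5.84279914e-03 -4.09918700e-01] [0.05194436 0.08377218 0.08894099]
0.94 [348.1, 128.3] 3076
```

View pics/w1.png

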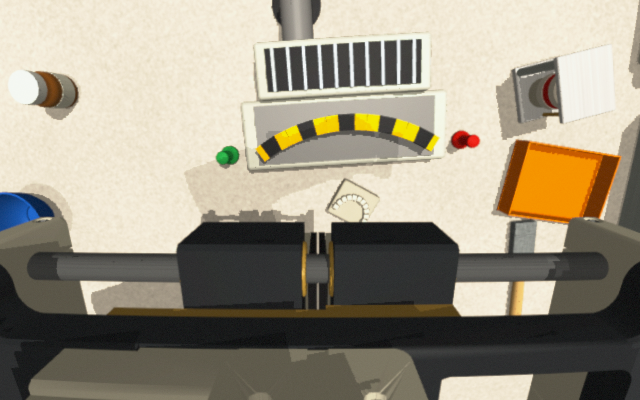

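The wrist view shows the whole bar. The green peg is at (228,156), next to the left end mark near (270,147). The red peg is at (466,140), beyond the right end mark near (428,140). Next I'll measure the five black marks.

```bash
cat > fit.py <<'E'
from h import *
from scipy.optimize import least_squares
def marks(p,s,region,lo=60):
    m=cv2.morphologyEx(region.astype(np.uint8),cv2.MORPH_CLOSE,np.ones((9,9)))
    hsv=cv2.cvtColor(p,cv2.COLOR_RGB2HSV); blk=((hsv[...,2]<80)&(m>0)).astype(np.uint8)
    n,l,st,ce=cv2.connectedComponentsWithStats(blk)
    c=[ce[i] for i in range(1,n) if st[i,4]>lo]
    return np.array(c),[int(st[i,4]) for i in range(1,n) if st[i,4]>lo]
def pts(x):
    a=(np.arange(5)-2)*55/220; q=np.c_[-.22+.22*np.cos(a),.22*np.sin(a)]
    c,s_=np.cos(x[2]),np.sin(x[2]); return q@np.array([[c,s_],[-s_,c]])+x[:2]
def fit(W):
    f=lambda x:(np.min(np.linalg.norm(pts(x)[:,None]-W[None,:,:2],axis=2),axis=0))
    g=lambda x:(pts(x)-W[np.argsort(W[:,1])][:,:2]).ravel() if len(W)==5 else f(x)
    return least_squares(g,[W[:,0].mean(),W[:,1].mean(),0.])
E
python3 - <<'E'
from fit import *
z=np.load('w1.npz');s=dict(tcp_pos=z['pos'],eef_rot=z['rot']);p,d=z['p'],z['d']
reg=finder.cut_out('wrist','mark0')[0]['region']
c,a=marks(p,s,reg,40);print(c.round(1),a)
W=world('wrist',c,.07,s=s);print(W.round(4))
dd=np.array([np.median(d[int(y)-2:int(y)+3,int(x)-2:int(x)+3]) for x,y in c]);print(world('wrist',c,d=dd,s=s).round(4))
o=fit(W);print(o.x[:2],np.degrees(o.x[2]),np.abs(o.fun).max());print(pts(o.x).round(4))
for q in('green_peg','red_peg'):
  b=finder.cut_out('wrist',q)[0];print(q,b['p'],b['pixel'],world('wrist',b['pixel'],.03,s=s))
E
```

```text
[[346.2 122.3]
 [386.1 124.9]
 [306.7 129.6]
 [422.9 137.8]
 [271.  146.6]] [229, 206, 215, 213, 222]
[[ 0.5566 -0.075   0.07  ]
 [ 0.5529 -0.1295  0.07  ]
 [ 0.5473 -0.0213  0.07  ]
 [ 0.5354 -0.1813  0.07  ]
 [ 0.5248  0.0286  0.07  ]]
[[ 0.5566 -0.0751  0.0696]
 [ 0.5529 -0.1296  0.0692]
 [ 0.5473 -0.0212  0.0697]
 [ 0.5354 -0.1815  0.0693]
 [ 0.5247  0.0286  0.0696]]
[ 0.55689321 -0.07501339] 2.9185606715092787 0.00040035348954262084
[[ 0.5354 -0.1817]
 [ 0.5528 -0.1297]
 [ 0.5569 -0.075 ]
 [ 0.5473 -0.021 ]
 [ 0.5246  0.029 ]]
green_peg 0.86 [227.7, 156.1] [[0.50822155 0.10147744 0.03      ]]
red_peg 0.68 [460.1, 140.4] [[ 0.52949877 -0.25217468  0.03      ]]
```

```bash
python3 -m handwheel '[[1,1,2,-5,8],[1,2,4,-10,16],[1,3,6,-14,24],[1,3.5,6.4,-17,32],[1,3.5,6.4,-19,32],[1,3.5,6.4,-20,32],[1,3.5,6.4,-20,32],[1,3.5,6.4,-20,32]]'
python3 - <<'E'
from fit import *
s=get_state();p,d=imaging.capture('wrist');cv2.imwrite('pics/w2.png',p[:,:,::-1]);print(s['tcp_pos'],s['eef_rot'],s['contact_force'])
reg=finder.cut_out('wrist','mark0')
if reg:
  print(reg[0]['p'],reg[0]['pixel']);c,a=marks(p,s,reg[0]['region']);print(c.round(),a);print(world('wrist',c,.07,s=s).round(4))
E
```

```text
time_s: 4.05
tcp_pos: [0.5252, 0.0292, 0.1123]
eef_rot: [180.0, -0.1, 31.7]
contact_force: [-0.0, -0.4, 0.3]
gripper_width: 0.0004
gripper_force: 0.0
[0.52521386 0.0291524  0.11230007] [ 1.79972279e+02 -9.29539237e-02  3.16684621e+01] [-0.01262917 -0.3829458   0.32474387]
0.64 [374.2, 215.9]
[[317. 209.]
 [386. 213.]
 [452. 234.]
 [491. 285.]
 [525. 311.]] [798, 474, 174, 128, 119]
[[ 0.5262  0.0297  0.07  ]
 [ 0.5523 -0.0183  0.07  ]
 [ 0.5658 -0.0748  0.07  ]
 [ 0.5466 -0.1328  0.07  ]
 [ 0.5424 -0.1768  0.07  ]]
```

View pics/w2.png

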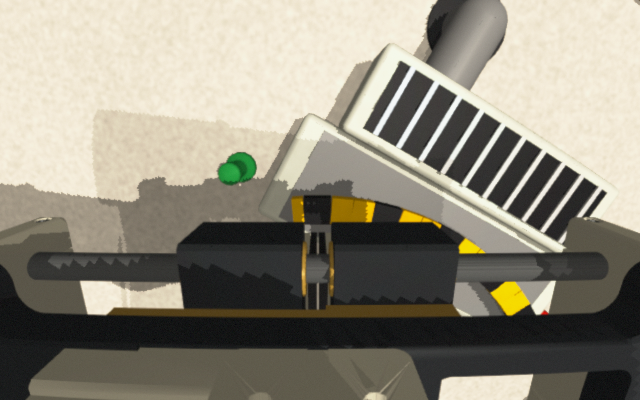

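The fingertips line up with the left end mark: it sits at column 317 and the fingers are at about 318. I'll press down gently.

```bash
python3 -m handwheel '[[1,0,0,-2,0],[1,0,0,-3.6,0],[1,0,0,-3.9,0],[1,0,0,-4.2,0],[1,0,0,-4.4,0],[1,0,0,-4.6,0],[1,0,0,-4.6,0],[1,0,0,-4.6,0]]'
python3 -c "
from h import *
print(get_state()['tcp_pos'],get_state()['contact_force'])
x=[0.55689,-.07501,np.radians(2.92)]
for k in range(17):
    a=np.radians(28.648)*(1-k/8);b=a+x[2]
    c=np.array(x[:2])+.22*np.array([np.cos(b)-np.cos(x[2]),np.sin(b)-np.sin(x[2])])
    print(k,((c-[.5246,.0290])*100).round(2),np.degrees(b).round(1)-31.6)
"
```

```text
time_s: 5.15
tcp_pos: [0.5246, 0.0289, 0.0654]
eef_rot: [180.0, -0.0, 31.7]
contact_force: [0.6, 0.1, -0.7]
gripper_width: 0.0004
gripper_force: 0.0
[0.52464389 0.02890298 0.06541521] [ 0.63344813  0.07839801 -0.66190051]
0 [ 0. -0.] 0.0
1 [ 0.68 -1.2 ] -3.6000000000000014
2 [ 1.29 -2.43] -7.200000000000003
3 [ 1.82 -3.7 ] -10.8
4 [ 2.27 -5.  ] -14.400000000000002
5 [ 2.64 -6.33] -17.900000000000002
6 [ 2.92 -7.67] -21.5
7 [ 3.12 -9.03] -25.1
8 [  3.23 -10.4 ] -28.700000000000003
9 [  3.26 -11.78] -32.300000000000004
10 [  3.2  -13.15] -35.800000000000004
11 [  3.05 -14.52] -39.4
12 [  2.82 -15.87] -43.0
13 [  2.51 -17.21] -46.6
14 [  2.11 -18.53] -50.2
15 [  1.63 -19.82] -53.7
16 [  1.08 -21.07] -57.3
```

```bash
python3 - <<'E'
from h import *
F=[];
for i in range(6):
    p,d=imaging.capture('wrist');s=get_state();F.append(np.r_[s['contact_force'],s['tcp_pos']])
print(np.array(F).round(4))
a=imaging.capture('side')[0][150:260,270:430];b=imaging.capture('scene')[0][140:250,220:380]
cv2.imwrite('pics/c1.png',np.vstack([cv2.resize(a,None,fx=3.6,fy=2.7,interpolation=2),cv2.resize(b,None,fx=3.6,fy=2.7,interpolation=2)])[:,:,::-1])
# bar top height away from the fingers, wrist depth
from fit import pts
x=[0.55689,-.07501,np.radians(2.92)]
g=np.mgrid[0:640,0:400].reshape(2,-1).T; dd=d[g[:,1],g[:,0]];W=world('wrist',g,d=dd,s=s)
hs=cv2.cvtColor(p,cv2.COLOR_RGB2HSV)[g[:,1],g[:,0]]
m=(hs[:,0]>20)&(hs[:,0]<35)&(hs[:,1]>180)&(hs[:,2]>100)&(dd>0)&(W[:,2]>.05)&(W[:,2]<.085)
print(m.sum(),np.percentile(W[m,2],[10,30,50,70,90]).round(4))
E
```

```text
[[ 0.2374 -0.1756  0.0167  0.5246  0.0289  0.0654]
 [-0.7004  0.0273 -0.1415  0.5246  0.0289  0.0654]
 [-0.0728 -0.4867  0.1153  0.5246  0.0289  0.0653]
 [-0.328  -0.2456  0.8634  0.5246  0.0289  0.0653]
 [ 0.7511 -0.497  -0.056   0.5246  0.0289  0.0653]
 [-0.047   0.1134  0.0731  0.5245  0.0289  0.0653]]
1587 [0.0658 0.0685 0.069  0.0694 0.0699]
```

View pics/c1.png

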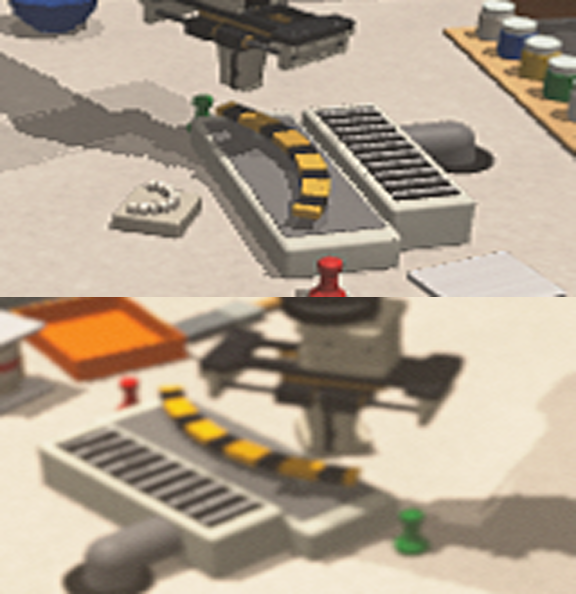

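The views don't show contact yet. At side crop (240,85) the fingertips look above and short of the bar. I'll project the reported TCP and the mark estimates into both cameras.

```bash
python3 - <<'E'
from fit import *
x=[0.55689,-.07501,np.radians(2.92)]
P=np.c_[pts(x),np.full(5,.07)]
s=get_state();t=np.array(s['tcp_pos']);out=[]
for cam,(r0,c0) in (('side',(150,270)),('scene',(140,220))):
    p,d=imaging.capture(cam);c=imaging.get_calibration(cam)
    K=np.array([[c['fx'],0,c['cx']],[0,c['fy'],c['cy']],[0,0,1.]])
    pr=lambda X:cv2.projectPoints(np.array(X,float).reshape(-1,3),np.array(c['rvec'],float),np.array(c['tvec'],float),K,np.array(c['dist'],float))[0].reshape(-1,2)
    im=cv2.resize(p[r0:r0+90,c0:c0+160],None,fx=5,fy=3.3 if 0 else 5,interpolation=2)[:,:,::-1].copy()
    im=im[:300] if cam=='side' else im[100:400]
    oy=0 if cam=='side' else 100
    for X,col in((P,(0,0,255)),(t,(255,0,255)),(t+[0,0,.05],(255,255,0))):
        for u in pr(X): cv2.circle(im,(int((u[0]-c0+.5)*5),int((u[1]-r0+.5)*5-oy)),4,col,-1)
    print(cam,pr(P).round(1).tolist(),pr(t).round(1))
    out.append(im)
cv2.imwrite('pics/c2.png',np.vstack(out))
E
```

```text
side [[356.0, 223.9], [357.1, 214.1], [353.8, 205.0], [346.5, 196.9], [336.1, 190.2]] [[336.1 191.5]]
scene [[267.1, 176.4], [272.1, 185.1], [281.5, 193.2], [295.0, 199.8], [311.6, 204.4]] [[311.6 205.7]]
```

View pics/c2.png

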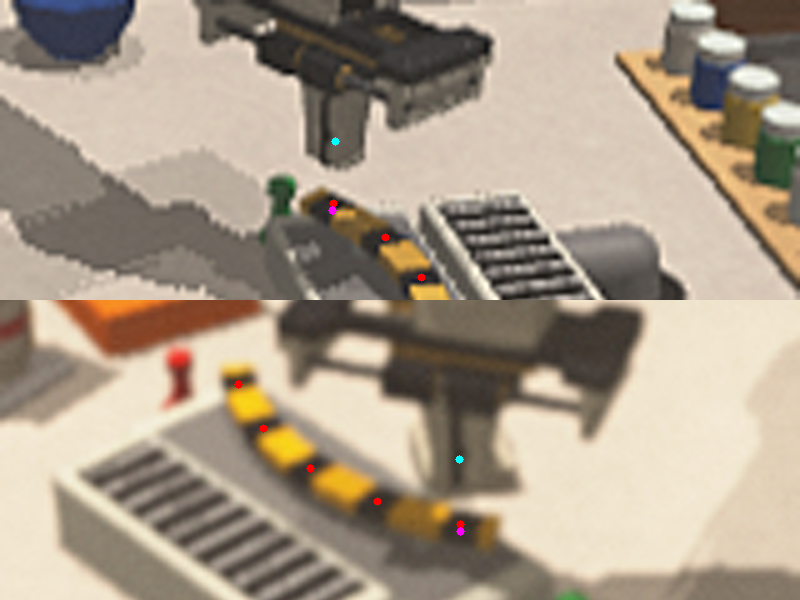

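The reported TCP is right in plan, but the actual fingertips sit about 30–36 mm higher than it. The bar isn't dipped (0.069–0.070) and the force is near zero. So I'll feel my way down from here.

```bash
python3 -m handwheel '[[1,0,0,-0.8,0],[1,0,0,-1.6,0],[1,0,0,-2,0],[1,0,0,-2,0]]'
cat > look.py <<'E'
from h import *
import sys
F=[]
for i in range(int(sys.argv[1]) if len(sys.argv)>1 else 4):
    p,d=imaging.capture('wrist');s=get_state();F.append(s['contact_force'])
print('F',np.mean(F,0).round(2),'tcp',np.array(s['tcp_pos']).round(4))
g=np.mgrid[0:640,0:400].reshape(2,-1).T; dd=d[g[:,1],g[:,0]];W=world('wrist',g,d=dd,s=s)
hs=cv2.cvtColor(p,cv2.COLOR_RGB2HSV)[g[:,1],g[:,0]]
m=(hs[:,0]>20)&(hs[:,0]<35)&(hs[:,1]>180)&(hs[:,2]>100)&(dd>0)&(W[:,2]>.045)&(W[:,2]<.085)
print('bar z',m.sum(),np.percentile(W[m,2],[30,50,70]).round(4))
E
python3 look.py
```

```text
time_s: 6.15
tcp_pos: [0.5242, 0.0287, 0.0447]
eef_rot: [-180.0, 0.1, 31.7]
contact_force: [-0.2, -0.1, -0.2]
gripper_width: 0.0004
gripper_force: 0.0
F [-0.36  0.38  0.32] tcp [0.5247 0.0289 0.0455]
bar z 1433 [0.0689 0.0692 0.0695]
```

```bash
python3 -m handwheel '[[1,0,0,-0.2,0],[1,0,0,-0.4,0],[1,0,0,-0.4,0]]'; python3 look.py 3
python3 -c "
from h import *
out=[]
for cam,r0,c0 in(('side',165,300),('scene',165,265)):
    p=imaging.capture(cam)[0]; out.append(cv2.resize(p[r0:r0+45,c0:c0+80],None,fx=6,fy=6,interpolation=2)[:,:,::-1])
cv2.imwrite('pics/c3.png',np.vstack(out))"
```

```text
time_s: 6.72
tcp_pos: [0.5244, 0.0288, 0.0411]
eef_rot: [-180.0, 0.0, 31.7]
contact_force: [1.4, -0.2, -0.3]
gripper_width: 0.0008
gripper_force: 0.0
F [-0.33  0.05  0.99] tcp [0.5246 0.0289 0.0413]
bar z 1406 [0.0688 0.0691 0.0694]
```

View pics/c3.png

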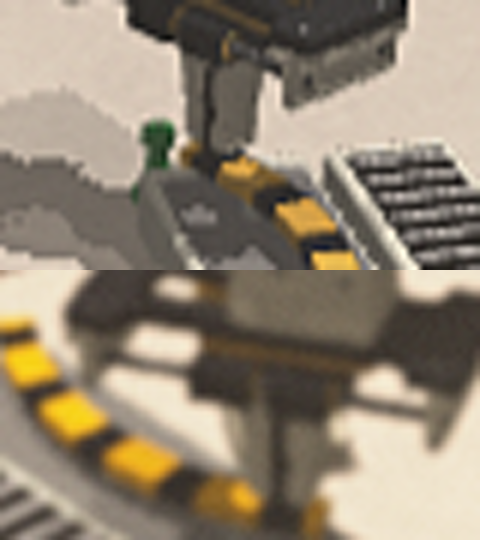

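The tips are centred over the end mark (side crop (215,145)), a few mm above the bar or just touching. I'll go on in 2 mm steps.

```bash
for i in 1; do python3 -m handwheel '[[1,0,0,-0.1,0],[1,0,0,-0.2,0],[1,0,0,-0.2,0]]' | grep -E 'tcp|contact'; python3 look.py 4;  python3 -m handwheel '[[1,0,0,-0.1,0],[1,0,0,-0.2,0],[1,0,0,-0.2,0]]' | grep -E 'tcp|contact'; python3 look.py 4; done
```

```text
tcp_pos: [0.5245, 0.0288, 0.0391]
contact_force: [0.1, 0.4, 0.2]
F [ 0.04 -0.02  0.11] tcp [0.5245 0.0289 0.0393]
bar z 1370 [0.0688 0.0691 0.0694]
tcp_pos: [0.5245, 0.0288, 0.0371]
contact_force: [-0.1, 1.0, 0.5]
F [ 0.03 -0.09  0.28] tcp [0.5246 0.0289 0.0373]
bar z 1332 [0.0688 0.0691 0.0694]
```

```bash
for i in 1; do python3 -m handwheel '[[1,0,0,-0.1,0],[1,0,0,-0.2,0],[1,0,0,-0.2,0]]' | grep -E 'tcp|contact'; python3 look.py 4;  python3 -m handwheel '[[1,0,0,-0.1,0],[1,0,0,-0.2,0],[1,0,0,-0.2,0]]' | grep -E 'tcp|contact'; python3 look.py 4; done
```

```text
tcp_pos: [0.5245, 0.0288, 0.0352]
contact_force: [-0.1, -0.2, 0.5]
F [-0.55 -0.03 -0.52] tcp [0.5246 0.0289 0.0353]
bar z 1301 [0.0689 0.0692 0.0695]
tcp_pos: [0.5246, 0.0289, 0.0333]
contact_force: [-0.5, 0.1, 2.0]
F [-0.23  0.28  1.87] tcp [0.5246 0.0289 0.0333]
bar z 1297 [0.0671 0.0674 0.0677]
```

Contact is made: the bar dips about 2 mm at TCP z = 0.033. I'll go 4 mm deeper and work out the stroke rows.

```bash
python3 -m handwheel '[[1,0,0,-0.1,0],[1,0,0,-0.2,0],[1,0,0,-0.3,0],[1,0,0,-0.4,0],[1,0,0,-0.4,0]]' | grep -E 'time|tcp|contact'; python3 look.py 4
python3 -c "
from h import *
x=[0.55689,-.07501,np.radians(2.92)]
def P(k):
    b=np.radians(28.648)*(1-k/16)+x[2]
    return np.r_[(np.array(x[:2])+.22*np.array([np.cos(b)-np.cos(x[2]),np.sin(b)-np.sin(x[2])]))*100,np.degrees(b)]
for j in range(4):
    print([(P(8*j+i)-P(8*j)).round(2).tolist() for i in range(1,9)])
"
```

```text
time_s: 9.9
tcp_pos: [0.5246, 0.0289, 0.0292]
contact_force: [0.1, -0.0, 3.5]
F [-0.11 -0.26  3.33] tcp [0.5246 0.0289 0.0293]
bar z 1280 [0.0631 0.0634 0.0637]
[[0.35, -0.59, -1.79], [0.68, -1.19, -3.58], [1.0, -1.81, -5.37], [1.29, -2.43, -7.16], [1.56, -3.06, -8.95], [1.82, -3.7, -10.74], [2.05, -4.34, -12.53], [2.27, -5.0, -14.32]]
[[0.19, -0.66, -1.79], [0.37, -1.33, -3.58], [0.52, -2.0, -5.37], [0.65, -2.67, -7.16], [0.76, -3.35, -8.95], [0.85, -4.03, -10.74], [0.91, -4.72, -12.53], [0.96, -5.4, -14.32]]
[[0.02, -0.69, -1.79], [0.03, -1.37, -3.58], [0.01, -2.06, -5.37], [-0.03, -2.75, -7.16], [-0.09, -3.43, -8.95], [-0.18, -4.12, -10.74], [-0.28, -4.79, -12.53], [-0.41, -5.47, -14.32]]
[[-0.15, -0.67, -1.79], [-0.31, -1.34, -3.58], [-0.5, -2.0, -5.37], [-0.71, -2.65, -7.16], [-0.94, -3.3, -8.95], [-1.19, -3.94, -10.74], [-1.46, -4.58, -12.53], [-1.75, -5.2, -14.32]]
```

The dip is about 6 mm at 3.3 N. Starting the stroke.

```bash
python3 -m handwheel '[[1,0.35,-0.59,0,-1.8],[1,0.68,-1.19,0,-3.6],[1,1.0,-1.81,0,-5.4],[1,1.29,-2.43,0,-7.2],[1,1.56,-3.06,0,-9],[1,1.82,-3.7,0,-10.8],[1,2.05,-4.34,0,-12.5],[1,2.27,-5.0,0,-14.3]]'; python3 look.py 2
```

```text
time_s: 11.1
tcp_pos: [0.5475, -0.0215, 0.0293]
eef_rot: [180.0, -0.0, 17.2]
contact_force: [-0.5, 2.3, 4.1]
gripper_width: 0.0003
gripper_force: 1.7
F [-0.18 -2.07  2.73] tcp [ 0.5476 -0.0221  0.0293]
bar z 1311 [0.0631 0.0635 0.0638]
```

```bash
python3 -m handwheel '[[1,0.19,-0.66,0,-1.8],[1,0.37,-1.33,0,-3.6],[1,0.52,-2.0,0,-5.4],[1,0.65,-2.67,0,-7.2],[1,0.76,-3.35,0,-9],[1,0.85,-4.03,0,-10.8],[1,0.91,-4.72,0,-12.5],[1,0.96,-5.4,0,-14.3]]'| grep -E 'time|tcp|contact|eef'
python3 -m handwheel '[[1,0.02,-0.69,0,-1.8],[1,0.03,-1.37,0,-3.6],[1,0.01,-2.06,0,-5.4],[1,-0.03,-2.75,0,-7.2],[1,-0.09,-3.43,0,-9],[1,-0.18,-4.12,0,-10.8],[1,-0.28,-4.79,0,-12.5],[1,-0.41,-5.47,0,-14.3]]'| grep -E 'time|tcp|contact|eef'
python3 look.py 2
```

```text
time_s: 12.2
tcp_pos: [0.5569, -0.0756, 0.0293]
eef_rot: [-180.0, -0.0, 2.9]
contact_force: [-0.4, 3.0, 3.2]
time_s: 13.2
tcp_pos: [0.5527, -0.1303, 0.0293]
eef_rot: [180.0, -0.0, -11.4]
contact_force: [-0.6, 3.0, 3.7]
F [ 0.53 -1.78  3.39] tcp [ 0.5525 -0.1309  0.0293]
bar z 1082 [0.0631 0.0634 0.0636]
```

```bash
python3 -m handwheel '[[1,-0.15,-0.67,0,-1.8],[1,-0.31,-1.34,0,-3.6],[1,-0.5,-2.0,0,-5.4],[1,-0.71,-2.65,0,-7.2],[1,-0.94,-3.3,0,-9],[1,-1.19,-3.94,0,-10.8],[1,-1.46,-4.58,0,-12.5],[1,-1.75,-5.2,0,-14.3]]'| grep -E 'time|tcp|contact|eef'
python3 look.py 4
python3 -c "
from h import *
out=[]
for cam,r0,c0 in(('side',195,310),('scene',145,235)):
    p=imaging.capture(cam)[0]; out.append(cv2.resize(p[r0:r0+45,c0:c0+80],None,fx=6,fy=6,interpolation=2)[:,:,::-1])
cv2.imwrite('pics/c4.png',np.vstack(out))"
```

```text
time_s: 14.3
tcp_pos: [0.5351, -0.1823, 0.0293]
eef_rot: [-180.0, -0.0, -25.7]
contact_force: [0.9, 1.7, 4.0]
F [ 0.15 -2.32  3.15] tcp [ 0.5347 -0.1825  0.0293]
bar z 1109 [0.063  0.0634 0.0637]
```

View pics/c4.png

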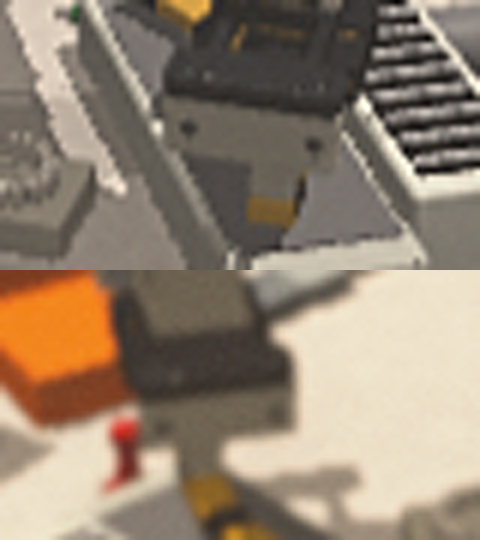

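The fingertips stand on the last mark, with only the yellow end stub showing beyond it (side crop (272,212)). The bar is dipped about 6 mm at 3.2 N and the red peg is untouched. Handing in.

```bash
python3 -c "
from plant import r
print(r.close_job())"
```

```text
the job is handed in; nothing more can be done
None
```

I ran the stroke from the green peg's end over all five marks to the red peg's end, with the bar about 6 mm down wherever I measured it. I handed the job in with the fingertips holding the last mark; no verdict came back.

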